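# Reload the label tower beside the food label printer

### The arm

A 6-joint arm with a two-finger parallel gripper is mounted at the origin on the work surface. World frame = base frame: x ahead of the robot, y to its left, z up, the work surface at z = 0. Lengths are in m, angles in rad, forces in N, time in s.
With the tool pointing down it reaches from about 0.35 to 0.85 m from the base axis. Payload 8.1 kg.
Tool frame: the origin (TCP) lies on the centre line of the jaws, within the pads' length; the fingertips stand 19 mm ahead of it and the grasp point (between the pads) is the TCP; z points along the fingers, y is the line along which they close (so a half turn about z gives the same grasp; the last joint's range is limited). The gripper opens to 85 mm and grips with 20 to 120 N. Pads are 22 mm wide; open, the fingers measure 114 mm over their backs; the gripper's body (76 mm by 85 mm) begins 54 mm behind the grasp point. The pads swing forward as they close: fully open they stand 13 mm farther back than shut.
Start: joints at [1.165, 0.13, 1.488, -0, 1.523, -0.085], TCP at [0.189, 0.569, 0.25] pointing down, gripper open.
Joint ranges: [-2.96, 2.96], [-0.89, 2.26], [0.02, 2.5], [-1.34, 4.48], [0, 2.73], [-2.66, 2.66]. Speed limits (rad/s): [2.39, 2.39, 2.79, 3.14, 3.14, 3.14].

### API

Orientations are given as a unit quaternion [w, x, y, z].
In Python, from station import arm, optics gives the robot as it stands (arm), with the cameras (optics).
- The arm moves only by the shell command python3 nudge.py 'ROWS' [FORCE]. ROWS is rows parted by semicolons, their numbers by spaces, 1 to 5 of them, each of 5 numbers: dx, dy, dz in m, then a turn about the tool's z in rad, then the finger opening in m; each row is the pose to reach, as a shift and turn from the pose commanded when the command began, along the tool's axes at that moment; what a row does not reach only later rows make up. A row lasts 1/12 s, in which the tool goes at most 0.0417 m and 0.125 rad, less where a joint would pass 70% of its speed; a pose out of reach is approached as far as the arm can. The fingers move at their own pace and stop on an object; FORCE is the grip in N (left out, the last holds). Time passes only in rows, so rows that do not move let the fingers close. It prints the time, the measured TCP pose, the force, the opening and the grip force at its end.
- arm.read_state(): the state, without advancing time (a new reading comes with each control period).
- optics.capture(name): name is "scene" or "side" or "wrist"; returns (picture, depth): 480x640x3 uint8, red, green, blue; 480x640 float32, m along the optical axis (not along the pixel's ray), 0 where there is no reading.
- optics.camera_info(name): a dict with "K" (3x3 intrinsics, pixels), "k1" (the pictures are not rectified: a ray, as slopes to the right and down, at radius r is drawn at 1 + k1 r^2 times it, then the intrinsics apply), "R" (3x3) and "t" (3): a world point X has camera coordinates R X + t. Camera axes: x right, y down, z forward; pixel columns grow to the right and rows downward; lengths in m; the calibration is good to about 2 mm. A picture is of the moment at which its call begins: read the wrist's pose just before it. camera_info takes no time and is no camera call; for the wrist camera it gives the pose at the moment of the call.
- arm.sign_off(): hands the job in; it is judged then, once.
The state is a dict: "clock": time; "q": joint angles; "dq": joint speeds; "tau": joint torques, N m; "eef_pos": TCP position; "tcp_rot": TCP orientation; "ft_force": force on the tool from outside, world axes, zero at the start; "ft_torque": the same for the moment, N m; "finger_gap": finger opening in m; "grasp_force": force on a finger pad.
Only numpy, scipy, OpenCV 4.12 (cv2) and the standard library are available. Lean on these libraries where they do the work, as an engineer would, in place of code of your own. Each camera call takes 0.05 s, during which the arm holds its last target. There are 200 camera calls.

### The job

Reload the label tower: take the empty cardboard core off its post and put it in the white bin, then thread every label roll that is lying out onto the post, largest diameter first and smallest last, each fully home. Finish with the metal retaining collar flat on top of the rolls, its nose pointing the same way as the white mark on the plate, and only then push the black feed plunger down through its full stroke and let it come up again. Leave the other things on the table where they are.

Things in the scene. Friction and masses are not known exactly. Their poses are not given: they have to be found in the camera images.
- stand: Label tower, fixed: grey plate 12 mm thick, x -60 to 60 mm, y -60 to 145 mm, with an upright aluminium post, 20.6 mm diameter, 60 mm tall above the plate (top 72 mm above the table), its last 6 mm tapering to 12 mm. Origin: on the post's axis at table level, z up. A white pointed mark flush with the plate lies towards the stand's +x, 35 to 57 mm from the axis
- feed (a joint): Travel of the black feed plunger, a sprung mushroom push button on the stand, 105 mm from the post along the stand's +y: 0 is up, 0.014 m is fully down. It takes 2.5 N to start and 8.5 N to bring fully down, and springs up when let go
- feed_top (a point): Centre of the top face of the feed plunger's head (32 mm diameter); 50 mm above the table when up
- core: Empty cardboard core left on the post at the start: a tube 33 mm outside, 25 mm bore, 24 mm high, 12 g, standing on the plate. Origin: centre of its lower end, z along its axis
- roll_64: The largest paper label roll, a flat solid ring: 64 mm outside diameter, 25 mm bore, 12 mm thick, about 45 g, lying flat on the table. Origin: centre of its underside, z along its axis. May be absent
- roll_56: The second largest paper label roll, a flat solid ring: 56 mm outside diameter, 25 mm bore, 12 mm thick, about 33 g, lying flat on the table. Origin: centre of its underside, z along its axis. May be absent
- roll_48: The third largest paper label roll, a flat solid ring: 48 mm outside diameter, 25 mm bore, 12 mm thick, about 23 g, lying flat on the table. Origin: centre of its underside, z along its axis. May be absent
- roll_40: The smallest paper label roll, a flat solid ring: 40 mm outside diameter, 25 mm bore, 12 mm thick, about 15 g, lying flat on the table. Origin: centre of its underside, z along its axis. May be absent
- cap: The aluminium retaining collar: a ring 44 mm outside diameter, 25 mm bore, 10 mm thick, about 40 g, with a nose 10 mm wide and 8 mm high sticking out of its rim along its +x, to 36 mm from the axis. Lies flat on the table; origin: centre of its underside, z up
- cap_nose (a point): Tip of the collar's nose, 36 mm from the collar's axis along its +x
- bin: White open-topped bin, fixed: 120 by 120 mm, 50 mm high, walls and floor 4 mm. Origin: centre of its underside
- riceball_a: Wrapped rice ball standing on the table behind the tower, 30 mm deep, 74 mm wide at the foot, 68 mm high; bystander
- marker: Marker pen lying among the rolls, 135 mm long (along its x, from -65 to +70 mm), 13 mm thick; bystander
- timer: White kitchen timer lying flat, 60 by 75 mm, 22 mm thick; bystander

How it is judged:
On the way, in this order (a step that is already met when the one before it is completed fails the run):
1. the empty core lies in the bin (x of core in the frame of bin between -0.056 and 0.056 m and y of core in the frame of bin between -0.056 and 0.056 m and height (world z) of core below 0.035 m), for 0.2 s.
2. the 64 mm roll, if there is one, is on the post above any larger ones, fully home (horizontal distance between roll_64 and stand below 0.004 m and angle between roll_64's own z axis and vertical below 0.08 rad and z of roll_64 in the frame of stand below 0.0145 m), for 0.2 s.
3. the 56 mm roll, if there is one, is on the post above any larger ones, fully home (horizontal distance between roll_56 and stand below 0.004 m and angle between roll_56's own z axis and vertical below 0.08 rad and z of roll_56 in the frame of roll_64 above 0.009 m and (z of roll_56 in the frame of stand below 0.0145 m or z of roll_56 in the frame of roll_64 below 0.0145 m)), for 0.2 s.
4. the 48 mm roll, if there is one, is on the post above any larger ones, fully home (horizontal distance between roll_48 and stand below 0.004 m and angle between roll_48's own z axis and vertical below 0.08 rad and z of roll_48 in the frame of roll_64 above 0.009 m and z of roll_48 in the frame of roll_56 above 0.009 m and (z of roll_48 in the frame of stand below 0.0145 m or z of roll_48 in the frame of roll_64 below 0.0145 m or z of roll_48 in the frame of roll_56 below 0.0145 m)), for 0.2 s.
5. the 40 mm roll, if there is one, is on the post above any larger ones, fully home (horizontal distance between roll_40 and stand below 0.004 m and angle between roll_40's own z axis and vertical below 0.08 rad and z of roll_40 in the frame of roll_64 above 0.009 m and z of roll_40 in the frame of roll_56 above 0.009 m and z of roll_40 in the frame of roll_48 above 0.009 m and (z of roll_40 in the frame of stand below 0.0145 m or z of roll_40 in the frame of roll_64 below 0.0145 m or z of roll_40 in the frame of roll_56 below 0.0145 m or z of roll_40 in the frame of roll_48 below 0.0145 m)), for 0.2 s.
6. the collar is on the post, flat on the top roll, its nose facing the mark (horizontal distance between cap and stand below 0.004 m and angle between cap's own z axis and vertical below 0.08 rad and z of cap in the frame of roll_64 above 0.009 m and z of cap in the frame of roll_56 above 0.009 m and z of cap in the frame of roll_48 above 0.009 m and z of cap in the frame of roll_40 above 0.009 m and (z of cap in the frame of roll_64 below 0.0145 m or z of cap in the frame of roll_56 below 0.0145 m or z of cap in the frame of roll_48 below 0.0145 m or z of cap in the frame of roll_40 below 0.0145 m) and x of cap_nose in the frame of stand above 0.028 m and y of cap_nose in the frame of stand between -0.0065 and 0.0065 m), for 0.2 s.
7. the feed plunger is pushed fully down (value of joint feed above 0.0115 m), for 0.1 s.
At the end, for the whole second after the job is handed in: Core in the bin. Rolls on the post (axes within 4 mm, tilt under 0.08 rad), largest lowest, each within 2.5 mm of the plate or the roll below; the collar likewise on top, nose tip within 6.5 mm of the mark's line, on its side. Plunger pushed over 11.5 mm last, now up (4 mm). At rest (all of step 1 and all of step 2 and all of step 3 and all of step 4 and all of step 5 and all of step 6 and value of joint feed below 0.004 m and linear speed of each of core, cap, roll_64, roll_56, roll_48, roll_40 below 0.02 m/s); the robot touches nothing.
It fails at once if the rice ball is moved more than 50 mm or knocked over (distance of riceball_a from where it was at the start of the episode above 0.05 m or angle between riceball_a's own z axis and vertical above 0.5 rad).
It fails at once if the marker pen is moved more than 50 mm or knocked over (distance of marker from where it was at the start of the episode above 0.05 m or angle between marker's own z axis and vertical above 0.5 rad).
It fails at once if the timer is moved more than 50 mm or knocked over (distance of timer from where it was at the start of the episode above 0.05 m or angle between timer's own z axis and vertical above 0.5 rad).
Of roll_64, roll_56, roll_48, roll_40 only 3 to 4 are there at a start; the rules pass over those that are not, and their reading is None.
At some moment in a run one of roll_64, roll_56, roll_48, roll_40, cap may be knocked a few centimetres aside while the robot is not near it.
Once in a run the grip may slacken for a moment while it holds something.
It also fails if it takes over 208 s, if anything falls off the work surface, if the arm or the gripper's body presses on something with over 40 N, if the wrist force passes 120 N, or if a joint passes its speed limit or range.

## Working session

There is one attempt and no reset: what is moved stays moved. The work goes in short steps, Python scripts to look and compute and a shell command to move; the robot and the scene stay as the last step left them, time stands still between calls to the robot, and variables do not carry over. Pictures are saved under pics/ and viewed, at most 14 in all, crops included, and the job is handed in when it is done.

```bash
ls; mkdir -p pics; cat > h.py <<'E'
import numpy as np, cv2
from station import arm, optics
def cap(n):
    i=optics.camera_info(n); p,d=optics.capture(n); return p,d,i
def save(f,p): cv2.imwrite('pics/'+f,cv2.cvtColor(p,cv2.COLOR_RGB2BGR))
def ray(i,u,v):
    K=np.array(i['K']);k=i['k1'];R=np.array(i['R']);t=np.array(i['t'])
    xd=(np.array(u,float)-K[0,2])/K[0,0];yd=(np.array(v,float)-K[1,2])/K[1,1]
    x,y=xd,yd
    for _ in range(20):
        s=1+k*(x*x+y*y);x,y=xd/s,yd/s
    dc=np.stack([x,y,np.ones_like(x)],-1)
    return -R.T@t, dc@R
def onz(i,u,v,z):
    o,d=ray(i,u,v); s=(z-o[2])/d[...,2]; return o+s[...,None]*d
def proj(i,X):
    K=np.array(i['K']);c=np.asarray(X)@np.array(i['R']).T+np.array(i['t'])
    x=c[...,0]/c[...,2];y=c[...,1]/c[...,2];s=1+i['k1']*(x*x+y*y)
    return np.stack([K[0,0]*x*s+K[0,2],K[1,1]*y*s+K[1,2]],-1)
def cloud(d,i):
    v,u=np.mgrid[:480,:640]; o,r=ray(i,u,v); return o+d[...,None]*r
E
cat > look.py <<'E'
from h import *
for n in ['scene','side','wrist']:
    p,d,i=cap(n); save(n+'0.png',p); np.savez('pics/'+n+'0',p=p,d=d,**{k:np.array(i[k]) for k in i})
    print(n,i['t'],-np.array(i['R']).T@i['t'],np.array(i['R'])[2],i['K'],i['k1'],(d>0).mean())
s=arm.read_state();print(s)
E
python3 look.py
```

```text
nudge.py
pics
station.py
scene [-0.36085472 -0.23884109  1.42003545] [ 1.15533076 -0.57157965  0.73638945] [-0.56175248  0.52118668 -0.64249404] [[505.98587337   0.         316.25098904]
 [  0.         505.98587337 235.24975935]
 [  0.           0.           1.        ]] -0.05545325660692138 0.9959505208333334
side [0.55085592 0.06417353 1.1846508 ] [0.53950603 0.88856239 0.79394466] [ 0.0109854  -0.77155326 -0.63606988] [[465.69073148   0.         319.10500016]
 [  0.         465.69073148 241.96323795]
 [  0.           0.           1.        ]] -0.11805176168294727 0.9959537760416667
wrist [-0.59909734 -0.0334541   0.37855047] [0.12765914 0.58972852 0.37317646] [ 0.2444441  -0.08350404 -0.96606116] [[343.15018352   0.         312.50912153]
 [  0.         343.15018352 239.54406809]
 [  0.           0.           1.        ]] 0.009498845017827206 0.9925390625
{'clock': 0.15, 'q': array([ 1.16456806e+00,  1.31019480e-01,  1.48899378e+00,  1.36592425e-05,
        1.52297828e+00, -8.53952725e-02]), 'dq': array([-0.00214866, -0.00346665, -0.00531942,  0.00147792,  0.00027757,
        0.00012364]), 'tau': array([ 5.81692730e-04, -5.70058680e+01, -5.01163709e+01, -2.56168614e-04,
        9.74350143e-03, -5.97177586e-05]), 'eef_pos': array([0.18903796, 0.56904933, 0.2494858 ]), 'tcp_rot': array([-1.76821774e-04,  1.59729658e-01,  9.87160548e-01, -6.76758413e-04]), 'ft_force': array([ 0.51163512, -0.67715793, -0.593417  ]), 'ft_torque': array([-0.03914763, -0.0469361 , -0.05952683]), 'grasp_force': 0.0, 'finger_gap': 0.08500652408763275}
```

View pics/scene0.png

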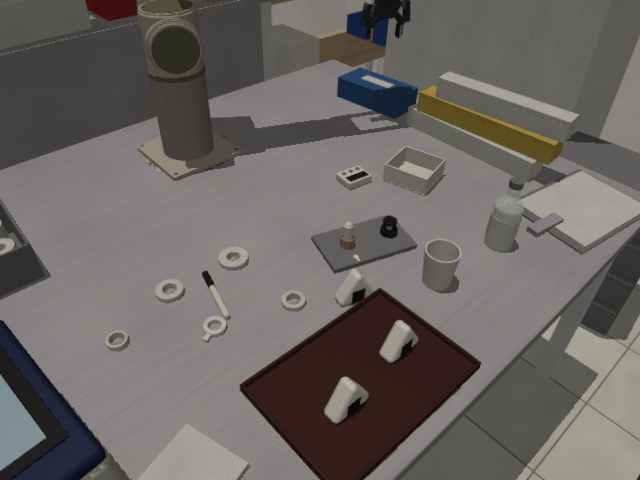

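View pics/side0.png

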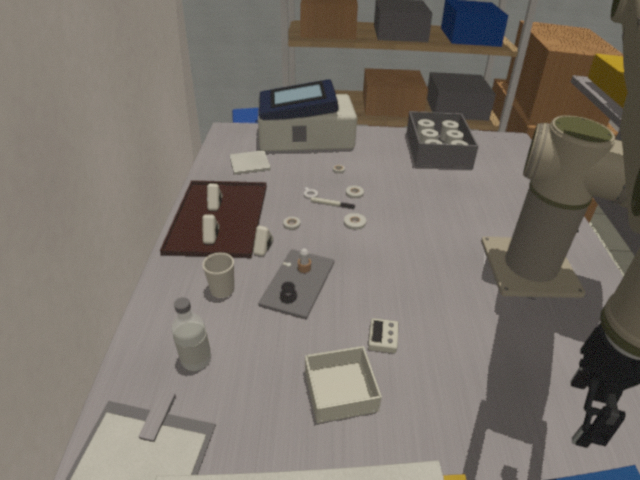

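The scene view shows the core on the post at (348,238), the plunger at (389,226) and the bin at (414,170). The timer is at (354,176). There are four rolls, at (233,258), (169,290), (293,300) and (117,341). The collar is at (214,327) with its nose towards (207,338), the pen at (216,295) and the mark at (357,258). The side view agrees.

```bash
cat > m.py <<'E'
from h import *
import sys
def load(n): 
    f=np.load(f'pics/{n}0.npz'); return f['p'],f['d'],{k:f[k] for k in('K','k1','R','t')}
seeds={'A':(233,258),'B':(169,290),'C':(293,300),'D':(117,341),'cap':(214,327),'core':(348,238),'plg':(389,226),'bin':(414,172),'timer':(354,176),'mark':(357,258)}
for n in ['scene','side']:
    p,d,i=load(n); P=cloud(d,i)
    tab=P[(abs(P[...,2])<.012)&(P[...,0]>.2)&(P[...,0]<.8)&(abs(P[...,1])<.3)]
    A=np.c_[tab[:,:2],np.ones(len(tab))]; c=np.linalg.lstsq(A,tab[:,2],rcond=None)[0]; print(n,'table',c,(tab[:,2]-A@c).std())
    H=P[...,2]-(P[...,:2]@c[:2]+c[2])
    m=((H>.005)&(H<.1)&(P[...,0]>.2)&(P[...,0]<.85)&(abs(P[...,1])<.6)).astype(np.uint8)
    k,l,s,ce=cv2.connectedComponentsWithStats(m)
    for j in range(1,k):
        if s[j,4]<60: continue
        q=P[l==j]; h=H[l==j]; lo,hi=np.percentile(q[:,:2],[1,99],axis=0)
        print(ce[j].round(),s[j,4],'med',np.median(q,0).round(4),'mid',((lo+hi)/2).round(4),'ext',(hi-lo).round(3),'h',np.percentile(h,[50,95]).round(4),p[l==j].mean(0).round())
E
python3 m.py
```

```text
scene table [ 0.00842192 -0.00099128 -0.00387246] 0.0034979091925822973
[390. 105.] 278 med [0.224  0.5919 0.0393] mid [0.224  0.5919] ext [0.046 0.016] h [0.0418 0.0709] [18. 33. 53.]
[464. 139.] 2380 med [0.4891 0.5966 0.0376] mid [0.5019 0.5954] ext [0.411 0.009] h [0.0378 0.0835] [99. 96. 85.]
[414. 169.] 1677 med [0.5003 0.3757 0.0296] mid [0.5012 0.3776] ext [0.139 0.138] h [0.0296 0.0495] [107. 105.  95.]
[354. 177.] 532 med [0.4176 0.2393 0.0203] mid [0.4106 0.2452] ext [0.065 0.076] h [0.0209 0.0242] [111. 109. 100.]
[502. 230.] 1071 med [0.8102 0.2926 0.0573] mid [0.8012 0.3044] ext [0.058 0.04 ] h [0.0547 0.0958] [99. 98. 92.]
[543. 223.] 314 med [0.8374 0.4453 0.0135] mid [0.8347 0.4573] ext [0.03  0.106] h [0.0107 0.0132] [124. 120. 118.]
[363. 242.] 3375 med [0.6099 0.0731 0.0113] mid [0.6032 0.0788] ext [0.155 0.199] h [0.0102 0.0471] [88. 85. 83.]
[ 18. 266.] 1510 med [ 0.2406 -0.5248  0.0461] mid [ 0.2243 -0.5293] ext [0.04 0.08] h [0.0474 0.0888] [52. 51. 51.]
[440. 263.] 1527 med [0.7836 0.1033 0.0595] mid [0.7814 0.1133] ext [0.067 0.068] h [0.057  0.0816] [105. 1
[... 1894 characters left out ...]
2. 222.] 142 med [ 0.6309 -0.1433  0.0127] mid [ 0.6307 -0.1454] ext [0.044 0.045] h [0.0105 0.0131] [156. 148. 134.]
[297. 283.] 3119 med [0.5993 0.0984 0.0136] mid [0.6001 0.09  ] ext [0.154 0.208] h [0.0119 0.0489] [107. 101.  96.]
[383. 335.] 892 med [0.4088 0.256  0.0222] mid [0.4088 0.249 ] ext [0.062 0.075] h [0.0216 0.0245] [139. 134. 120.]
[194. 351.] 1005 med [0.7842 0.3448 0.0586] mid [0.794  0.3316] ext [0.058 0.039] h [0.0565 0.0956] [110. 107.  98.]
[343. 383.] 2486 med [0.4947 0.3849 0.0323] mid [0.4986 0.38  ] ext [0.138 0.139] h [0.0315 0.0505] [132. 128. 113.]
[159. 414.] 753 med [0.8355 0.4551 0.0146] mid [0.834  0.4572] ext [0.031 0.1  ] h [0.0125 0.0151] [141. 134. 130.]
```

View pics/wrist0.png

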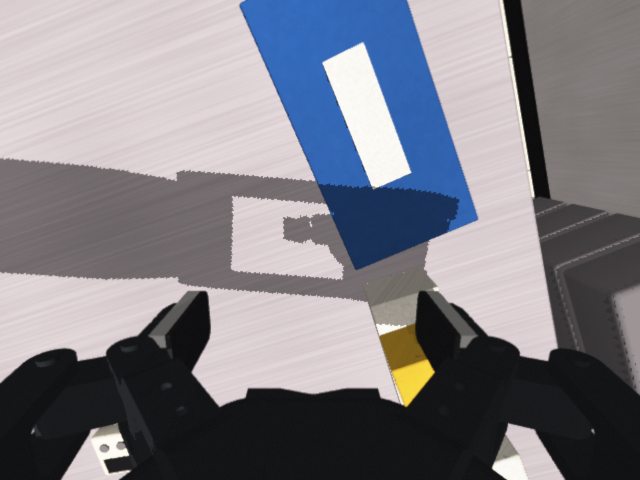

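The wrist view shows only the blue box and the fingers, with the image centre near the ground point under the TCP. Next I'll get the fingertip height, the tower axis and the collar coarsely from the saved depth.

```bash
cat > m2.py <<'E'
from m import load
from h import *
for n in ['scene','side']:
    p,d,i=load(n); P=cloud(d,i); x,y,z=P[...,0],P[...,1],P[...,2]
    g=(abs(x-.189)<.09)&(abs(y-.569)<.1)&(z>.15)&(z<.3)&(p.max(-1)<70)
    if g.any(): print(n,'tip z',np.percentile(z[g],[0,1,3]).round(4))
    S=(abs(x-.6)<.12)&(abs(y-.08)<.16)
    hsv=cv2.cvtColor(p,cv2.COLOR_RGB2HSV)
    def rep(t,m): 
        q=P[m]; print(n,t,len(q), np.median(q,0).round(4) if len(q) else '', ((q.min(0)+q.max(0))/2).round(4) if len(q) else '',q[:,2].max() if len(q) else '')
    rep('posttop',S&(z>.055)&(y<.08)&(x<.64))
    rep('core',S&(hsv[...,1]>90)&(z>.015))
    rep('plunger',S&(p.max(-1)<45)&(z>.035))
    rep('mark',S&(p.min(-1)>105)&(z>.004)&(z<.02)&(hsv[...,1]<45))
    q=P[S&(z>.007)&(z<.0155)][:,:2].astype(np.float32); print(cv2.minAreaRect(q))
E
python3 m2.py | grep -v '\['  ; python3 m2.py | grep -E 'tip|post|core|plun|mark'
cat > to.py <<'E'
# world shift needed -> tool-axis numbers: to.py x y z [tool-x yaw deg]
import sys; from h import *; from scipy.spatial.transform import Rotation as Ro
s=arm.read_state(); w=s['tcp_rot']; R=Ro.from_quat([w[1],w[2],w[3],w[0]]).as_matrix()
a=[float(v) for v in sys.argv[1:]]
yaw=np.degrees(np.arctan2(R[1,0],R[0,0]))
print('d',(R.T@(np.array(a[:3])-s['eef_pos'])).round(4),'turn',-np.radians((a[3]-yaw+180)%360-180).round(4) if len(a)>3 else '','at',s['eef_pos'].round(4),'yaw',yaw.round(2),'q6',s['q'][5].round(2),'t',round(s['clock'],2),'gap',s['finger_gap'].round(4))
E
python3 to.py .59 .04 .25 180
```

```text
((0.6408266425132751, 0.05784405767917633), (0.23689930140972137, 0.21409600973129272), 72.61666107177734)
((0.636920690536499, 0.06264628469944), (0.23012101650238037, 0.20660753548145294), 72.17399597167969)
scene tip z [0.2416 0.2445 0.2464]
scene posttop 88 [0.5929 0.0412 0.066 ] [0.5892 0.0436 0.0642] 0.07313243719228346
scene core 183 [0.6019 0.032  0.0263] [0.646  0.0464 0.0264] 0.03773594299182914
scene plunger 113 [0.6215 0.1421 0.0483] [0.6215 0.1437 0.0463] 0.05273320263268455
scene mark 97 [ 0.6822 -0.0128  0.013 ] [0.601  0.0565 0.012 ] 0.019770105890136613
side tip z [0.2455 0.2467 0.2491]
side posttop 71 [0.5865 0.0494 0.0671] [0.5858 0.0466 0.0656] 0.07539984469346206
side core 82 [0.5865 0.0573 0.0292] [0.5872 0.0482 0.0278] 0.03965844622488213
side plunger 1 [0.6258 0.1597 0.0513] [0.6258 0.1597 0.0513] 0.05130830336912329
side mark 674 [0.6109 0.0393 0.0125] [0.6004 0.0772 0.0119] 0.0198779205548113Traceback (most recent call last):
  File "to.py", line 6, in <module>
    print('d',(R.T@(np.array(a[:3])-s['eef_pos'])).round(4),'turn',-np.radians((a[3]-yaw+180)%360-180).round(4) if len(a)>3 else '','at',s['eef_pos'].round(4),'yaw',yaw.round(2),'q6',s['q'][5].round(2),'t',round(s['clock'],2),'gap',s['finger_gap'].round(4))
                                                                                                                                                                                                                                        ^^^^^^^^^^^^^^^^^^^^^
AttributeError: 'float' object has no attribute 'round'
```

```bash
sed -i "s/s\['finger_gap'\].round(4)/round(float(s['finger_gap']),4),'F',s['ft_force'].round(1)/;s/round(s\['clock'\],2)/round(float(s['clock']),2)/;s/s\['q'\]\[5\].round(2)/round(float(s['q'][5]),2)/" to.py
python3 to.py .588 .046 .25 180
python3 nudge.py '0 0 0 -0.12 0.085; 0 0 0 -0.24 0.085; 0 0 0 -0.321 0.085; 0 0 0 -0.321 0.085'
python3 to.py .588 .046 .25 180
```

```text
d [-5.436e-01 -3.705e-01 -1.000e-04] turn -0.3208 at [0.189  0.569  0.2495] yaw 161.62 q6 -0.09 t 0.15 gap 0.085 F [ 0.5 -0.7 -0.6]
clock: 0.48
eef_pos: [0.1891, 0.5692, 0.2498]
tcp_rot: [-0.0, -0.002, 1.0, -0.0]
ft_force: [0.1, 0.2, -0.9]
finger_gap: 0.0847
grasp_force: 0.0
d [-3.968e-01 -5.248e-01  1.000e-04] turn 0.004 at [0.1891 0.5692 0.2498] yaw -179.77 q6 -0.41 t 0.48 gap 0.0847 F [ 0.1  0.2 -0.9]
```

```bash

python3 nudge.py '-0.125 -0.165 0 0 0.085;-0.125 -0.165 0 0 0.085;-0.125 -0.165 0 0 0.085;-0.125 -0.165 0 0 0.085;-0.125 -0.165 0 0 0.085' >/dev/null
python3 nudge.py '-0.125 -0.165 0 0 0.085;-0.125 -0.165 0 0 0.085;-0.125 -0.165 0 0 0.085;-0.125 -0.165 0 0 0.085;-0.125 -0.165 0 0 0.085' >/dev/null
python3 nudge.py '-0.125 -0.165 0 0 0.085;-0.125 -0.165 0 0 0.085;-0.125 -0.165 0 0 0.085;-0.125 -0.165 0 0 0.085;-0.125 -0.165 0 0 0.085' >/dev/null
python3 to.py .588 .046 .25 180
cat > w.py <<'E'
import sys; from h import *
n=sys.argv[1]; print(arm.read_state()['eef_pos'].round(4)); p,d,i=cap('wrist'); save(n+'.png',p); np.savez('pics/'+n,p=p,d=d,**{k:np.array(i[k]) for k in('K','k1','R','t')})
E
python3 w.py w1
```

```text
d [-0.0229 -0.0263  0.0002] turn -0.0036 at [0.5652 0.0724 0.2502] yaw 179.79 q6 -1.53 t 1.73 gap 0.085 F [ 0.2  0.9 -0.6]
[0.5652 0.0724 0.2502]
```

View pics/w1.png

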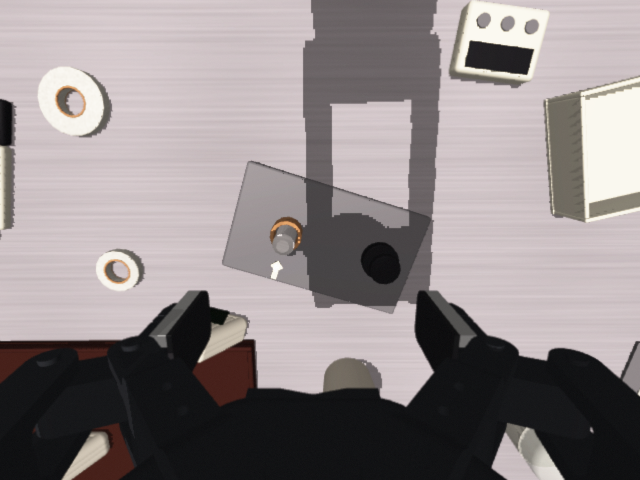

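The wrist view shows the core and post at (285,238), the mark at (277,268) and the plunger at (380,262). The plate corners are near (249,161), (432,218), (393,313) and (222,264). The 64 roll is at (72,101) and the 48 roll at (119,271).

```bash
cat > an.py <<'E'
from h import *
def load(n):
    f=np.load(f'pics/{n}.npz'); return f['p'],f['d'],{k:f[k] for k in('K','k1','R','t')}
def circ(i,pts,z):
    q=onz(i,pts[:,0],pts[:,1],z)[:,:2]; A=np.c_[2*q,np.ones(len(q))]
    s=np.linalg.lstsq(A,(q**2).sum(1),rcond=None)[0]; return s[:2],2*np.sqrt(s[2]+s[:2]@s[:2])
def white(p,t=150): return ((p.min(-1)>t)&((p.max(-1).astype(int)-p.min(-1))<60)).astype(np.uint8)
def blob(m,seed):
    k,l,s,c=cv2.connectedComponentsWithStats(m.astype(np.uint8)); 
    v,u=np.nonzero(l); j=np.argmin((u-seed[0])**2+(v-seed[1])**2); return (l==l[v[j],u[j]]).astype(np.uint8)
def outer(m): return max(cv2.findContours(m,cv2.RETR_EXTERNAL,cv2.CHAIN_APPROX_NONE)[0],key=len)[:,0,:].astype(float)
E
python3 - <<'E'
from an import *
p,d,i=load('w1'); P=cloud(d,i); z=P[...,2]
print('table z',np.median(z[20:150,120:230]),z[20:150,120:230].std())
for nm,s in (('A',(72,101)),('C',(119,271))):
    m=blob((z>.007)&(z<.02),s); c=outer(m); print(nm,circ(i,c,.012),np.median(z[m>0]))
m=blob((z>.006),(300,180)); print('plate z',np.median(z[m>0]))
c=outer(m).astype(np.float32); a=cv2.approxPolyDP(c,6,True); print(a[:,0].tolist())
t=(z>.066)&(z<.08); t=blob(t,(284,240)); v,u=np.nonzero(t); print('post top',u.mean(),v.mean(),len(u),np.median(z[t>0]),onz(i,u.mean(),v.mean(),.072))
co=(z>.03)&(z<.04); v,u=np.nonzero(blob(co,(285,225))); print('core',u.mean(),v.mean(),len(u))
pl=blob((z>.044)&(z<.055),(380,262)); print('plg',circ(i,outer(pl),.05),np.median(z[pl>0]))
mk=(p.min(-1)>140)&(z>.006)&(z<.018); mk=blob(mk,(277,268)); v,u=np.nonzero(mk); print('mark',len(u),onz(i,u.mean(),v.mean(),.012),u.min(),u.max(),v.min(),v.max())
E
```

```text
table z 0.000291489141268364 0.02376711265166121
A (array([ 0.45630832, -0.16300558]), np.float64(0.06363165657837164)) 0.012143460505424086
C (array([ 0.6316202 , -0.14489871]), np.float64(0.048114321056973844)) 0.012117213100893698
plate z 0.012320739861310992
[[249.0, 161.0], [222.0, 264.0], [391.0, 313.0], [430.0, 218.0]]
post top 282.6968838526912 244.356940509915 353 0.07059245249081947 [0.58564074 0.04483968 0.072     ]
core 286.9935483870968 230.13225806451612 310
plg (array([0.61765089, 0.14362447]), np.float64(0.030870648719740323)) 0.05000729265095699
mark 5390 [0.5722198  0.01954549 0.012     ] 224 306 163 280
```

```bash
python3 - <<'E'
from an import *
p,d,i=load('w1')
c=np.array([[249,161],[222,264],[392,313],[431,218]],float)
W=onz(i,c[:,0],c[:,1],.012)[:,:2]; S=np.array([[-60,-60],[60,-60],[60,145],[-60,145]])/1000
W=np.r_[W,[[.6177,.1436],[.5856,.0448]]]; S=np.r_[S,[[0,.105],[0,0]]]
wm,sm=W.mean(0),S.mean(0); U,_,V=np.linalg.svd((S-sm).T@(W-wm)); R=(V.T@U.T); o=wm-R@sm
print('origin',o,'yaw',np.degrees(np.arctan2(R[1,0],R[0,0]))); print((S@R.T+o-W).round(4))
E
python3 nudge.py '-0.02 -0.028 0 -0.0036 0.085;-0.02 -0.028 0 -0.0036 0.085'
python3 w.py w2
python3 - <<'E'
from an import *
p,d,i=load('w2'); P=cloud(d,i); z=P[...,2]
t=blob((z>.069)&(z<.08)&(abs(P[...,0]-.586)<.03)&(abs(P[...,1]-.045)<.03),(300,240)); print('post top',circ(i,outer(t),.072),t.sum(),np.median(z[t>0]))
f,_,j=load('w1')  # two-view height of post top
t1=(lambda P1:(P1[...,2]>.069)&(P1[...,2]<.08)&(abs(P1[...,0]-.586)<.03)&(abs(P1[...,1]-.045)<.03))(cloud(_,j))
def cen(m): v,u=np.nonzero(m); return u.mean(),v.mean()
o1,r1=ray(j,*cen(t1)); o2,r2=ray(i,*cen(t)); s=np.linalg.lstsq(np.c_[r1,-r2],o2-o1,rcond=None)[0]; print('tri',o1+s[0]*r1,o2+s[1]*r2)
hsv=cv2.cvtColor(p,cv2.COLOR_RGB2HSV)
mk=(p.min(-1)>190)&(z>.009)&(z<.015)&(abs(P[...,0]-.63)<.03)&(abs(P[...,1]-.03)<.03); print('mark',P[mk].mean(0),mk.sum())
E
python3 to.py .586 .045 .046 180
```

```text
origin [0.58634194 0.04457248] yaw -17.602404432480064
[[-0.0023 -0.0016]
 [ 0.0004 -0.002 ]
 [ 0.0017  0.001 ]
 [-0.0009  0.0017]
 [ 0.0004  0.0011]
 [ 0.0007 -0.0002]]
clock: 1.95
eef_pos: [0.5861, 0.042, 0.2495]
tcp_rot: [-0.0, 0.001, 1.0, -0.001]
ft_force: [0.1, 0.4, 0.0]
finger_gap: 0.0849
grasp_force: 0.0
[0.5861 0.042  0.2495]
post top (array([0.58662974, 0.04452932]), np.float64(0.01542816685914218)) 248 0.07176368875079986
tri [0.58713782 0.04436993 0.06880796] [0.58731978 0.04449387 0.0688482 ]
mark [0.63738431 0.02836819 0.01288843] 48
d [-0.0011  0.0011  0.2036] turn -0.0025 at [0.5851 0.044  0.2496] yaw 179.86 q6 -1.58 t 2.0 gap 0.0849 F [-0.2  1.2 -1.1]
```

```bash

python3 nudge.py '-0.001 0.001 0.12 0 0.06;-0.001 0.001 0.12 0 0.06;-0.001 0.001 0.12 0 0.06;-0.001 0.001 0.15 0 0.06' 
python3 nudge.py '0 0 0.06 0 0.06;0 0 0.06 0 0.06;0 0 0.06 0 0.06'
python3 nudge.py '0 0 0 0 0.025;0 0 0 0 0.025;0 0 0 0 0.025;0 0 0 0 0.025;0 0 0 0 0.025' 40
python3 to.py .586 .045 .14 180
```

```text
clock: 2.33
eef_pos: [0.5834, 0.0484, 0.0972]
tcp_rot: [-0.001, -0.001, 1.0, 0.0]
ft_force: [0.7, 0.2, -0.1]
finger_gap: 0.06
grasp_force: 0.0
clock: 2.58
eef_pos: [0.5799, 0.0484, 0.0341]
tcp_rot: [-0.005, -0.001, 1.0, 0.0]
ft_force: [-1.1, 0.1, -0.9]
finger_gap: 0.0599
grasp_force: 0.0
clock: 3.0
eef_pos: [0.587, 0.047, 0.0431]
tcp_rot: [0.002, -0.002, 1.0, -0.0]
ft_force: [-2.6, -4.6, 6.2]
finger_gap: 0.0308
grasp_force: 40.2
d [ 0.0006 -0.0021 -0.0969] turn 0.0034 at [0.587  0.047  0.0431] yaw -179.81 q6 -1.58 t 3.0 gap 0.0308 F [-2.6 -4.6  6.2]
```

```bash

python3 nudge.py '0 0 -0.03 0 0.025;0 0 -0.06 0 0.025;0 0 -0.1 0 0.025;0 0 -0.12 0 0.025;0 0 -0.12 0 0.025' 
python3 nudge.py '0 0 0 0 0.025;0 0 0 0 0.025'
python3 to.py .5 .378 .16 180
```

```text
clock: 3.42
eef_pos: [0.5901, 0.0478, 0.1695]
tcp_rot: [0.007, -0.002, 1.0, 0.0]
ft_force: [0.6, 0.0, 1.2]
finger_gap: 0.0311
grasp_force: 42.6
clock: 3.58
eef_pos: [0.5854, 0.0477, 0.1607]
tcp_rot: [0.001, -0.002, 1.0, 0.0]
ft_force: [-0.9, 0.1, -1.0]
finger_gap: 0.0306
grasp_force: 42.5
d [0.0842 0.3306 0.0007] turn 0.0037 at [0.5854 0.0477 0.1607] yaw -179.79 q6 -1.58 t 3.58 gap 0.0306 F [-0.9  0.1 -1. ]
```

```bash

python3 nudge.py '0.042 0.165 0 0 0.025;0.042 0.165 0 0 0.025;0.042 0.165 0 0 0.025;0.042 0.165 0 0 0.025;0.042 0.165 0 0 0.025' >/dev/null
python3 nudge.py '0.042 0.165 0 0 0.025;0.042 0.165 0 0 0.025;0.042 0.165 0 0 0.025;0.042 0.165 0 0 0.025;0.042 0.165 0 0 0.025'
python3 nudge.py '0 0 0.04 0 0.025;0 0 0.08 0 0.025;0 0 0.1 0 0.025;0 0 0.11 0 0.025;0 0 0.11 0 0.025' 
python3 nudge.py '0 0 0 0 0.025;0 0 0 0 0.05;0 0 0 0 0.05;0 0 0 0 0.05;0 0 0 0 0.05' 
python3 nudge.py '0 0 -0.04 0 0.05;0 0 -0.08 0 0.05;0 0 -0.12 0 0.05;0 0 -0.16 0 0.05;0 0 -0.2 0 0.05' 
python3 w.py w3; python3 to.py .456 -.163 .25 180
```

```text
clock: 4.42
eef_pos: [0.4965, 0.3829, 0.1585]
tcp_rot: [-0.002, -0.004, 1.0, 0.001]
ft_force: [-0.3, 0.2, 0.2]
finger_gap: 0.0308
grasp_force: 42.5
clock: 4.83
eef_pos: [0.4972, 0.3753, 0.0456]
tcp_rot: [-0.003, -0.002, 1.0, -0.002]
ft_force: [-0.9, -0.2, 0.3]
finger_gap: 0.0308
grasp_force: 42.5
clock: 5.25
eef_pos: [0.501, 0.3777, 0.0519]
tcp_rot: [0.001, -0.002, 1.0, 0.001]
ft_force: [-0.3, 0.2, -0.7]
finger_gap: 0.0499
grasp_force: 0.0
clock: 5.67
eef_pos: [0.4998, 0.377, 0.2531]
tcp_rot: [0.0, -0.002, 1.0, 0.0]
ft_force: [0.2, 0.5, 0.4]
finger_gap: 0.0502
grasp_force: 0.0
[0.4998 0.377  0.2531]
d [ 0.0491 -0.5419  0.0091] turn 0.0038 at [0.5028 0.379  0.2638] yaw -179.78 q6 -1.01 t 5.72 gap 0.0501 F [1.9 0.8 8.3]
```

View pics/w3.png

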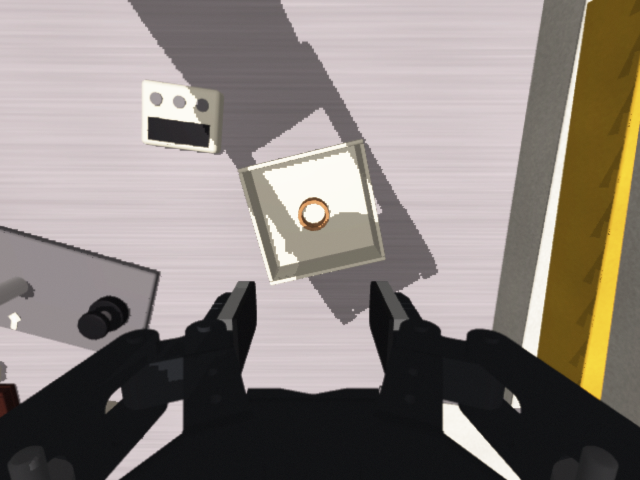

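The core stands in the middle of the bin at (314,214). Next is the 64 mm roll.

```bash

python3 nudge.py '0.015 -0.18 0 0 0.08;0.015 -0.18 0 0 0.08;0.015 -0.18 0 0 0.08;0.015 -0.18 0 0 0.08;0.015 -0.18 0 0 0.08' >/dev/null
python3 nudge.py '0.015 -0.18 0 0 0.08;0.015 -0.18 0 0 0.08;0.015 -0.18 0 0 0.08;0.015 -0.18 0 0 0.08;0.015 -0.18 0 0 0.08' >/dev/null
python3 nudge.py '0.017 -0.18 0 0.004 0.085;0.017 -0.18 0 0.004 0.085;0.017 -0.18 0 0.004 0.085;0.017 -0.18 0 0.004 0.085;0.017 -0.18 0 0.004 0.085'
python3 nudge.py '0 0 0 0 0.085;0 0 0 0 0.085'
cat > meas.py <<'E'
# meas.py name z_lo z_hi z_plane : fresh wrist view, fit circles to blobs whose top lies in the z band
import sys; from an import *; import subprocess
n=sys.argv[1]; lo,hi,zp=map(float,sys.argv[2:5])
print(arm.read_state()['eef_pos'].round(4)); p,d,i=cap('wrist'); save(n+'.png',p); np.savez('pics/'+n,p=p,d=d,**{k:np.array(i[k]) for k in('K','k1','R','t')})
P=cloud(d,i); z=P[...,2]; m=((z>lo)&(z<hi)).astype(np.uint8); m[290:]=0
k,l,s,c=cv2.connectedComponentsWithStats(m)
for j in range(1,k):
    if s[j,4]>150:
        o=outer((l==j).astype(np.uint8)); q,D=circ(i,o,zp)
        v,u=np.nonzero(l==j); r=np.linalg.norm(onz(i,o[:,0],o[:,1],zp)[:,:2]-q,axis=1)
        if D<.12: print(c[j].round(),s[j,4],'centre',q.round(4),'D',D.round(4),'res',r.std().round(4),'z',np.median(z[l==j]).round(4))
E
python3 meas.py w4 .007 .02 .012
```

```text
clock: 6.97
eef_pos: [0.4544, -0.1676, 0.2509]
tcp_rot: [0.001, 0.002, 1.0, -0.001]
ft_force: [-0.2, -1.1, -1.2]
finger_gap: 0.0854
grasp_force: 0.0
clock: 7.13
eef_pos: [0.455, -0.1636, 0.2505]
tcp_rot: [0.0, 0.001, 1.0, 0.0]
ft_force: [-0.6, 0.4, -0.3]
finger_gap: 0.085
grasp_force: 0.0
[ 0.455  -0.1636  0.2505]
[171. 207.] 1775 centre [ 0.4513 -0.3138] D 0.0548 res 0.0004 z 0.0122
[311. 210.] 2322 centre [ 0.4558 -0.1651] D 0.0623 res 0.0003 z 0.0122
[238. 249.] 981 centre [ 0.4994 -0.2473] D 0.061 res 0.0141 z 0.0126
[ 54. 251.] 777 centre [ 0.4993 -0.4478] D 0.0406 res 0.0008 z 0.012
[491. 279.] 1714 centre [0.5403 0.0494] D 0.0794 res 0.0169 z 0.0119
```

```bash

python3 nudge.py '-0.001 -0.001 0.04 0 0.085;-0.001 -0.001 0.08 0 0.085;-0.001 -0.001 0.12 0 0.085;-0.001 -0.001 0.16 0 0.085;-0.001 -0.001 0.19 0 0.085' 
python3 nudge.py '0 0 0.015 0 0.085;0 0 0.03 0 0.085;0 0 0.038 0 0.085;0 0 0.038 0 0.085;0 0 0.038 0 0.085'
python3 to.py .456 -.165 .016 180
```

```text
clock: 7.6
eef_pos: [0.4551, -0.1615, 0.0572]
tcp_rot: [-0.001, -0.001, 1.0, 0.001]
ft_force: [-0.4, -0.1, 1.3]
finger_gap: 0.0845
grasp_force: 0.0
clock: 8.02
eef_pos: [0.4564, -0.1632, 0.0226]
tcp_rot: [-0.0, -0.001, 1.0, 0.0]
ft_force: [0.2, -0.1, -0.4]
finger_gap: 0.0844
grasp_force: 0.0
d [ 0.0004 -0.0018  0.0066] turn 0.0012 at [ 0.4564 -0.1632  0.0226] yaw -179.93 q6 -2.02 t 8.02 gap 0.0844 F [ 0.2 -0.1 -0.4]
```

```bash

python3 nudge.py '0 -0.0015 0.006 0 0.085;0 -0.0015 0.006 0 0.055;0 -0.0015 0.006 0 0.055;0 -0.0015 0.006 0 0.055;0 -0.0015 0.006 0 0.055' 50
python3 nudge.py '0 0 0 0 0.055;0 0 0 0 0.055'
python3 nudge.py '0 0 -0.02 0 0.055;0 0 -0.06 0 0.055;0 0 -0.1 0 0.055;0 0 -0.13 0 0.055;0 0 -0.13 0 0.055'
python3 to.py .5865 .0445 .146 180
```

```text
clock: 8.43
eef_pos: [0.4568, -0.1659, 0.0178]
tcp_rot: [0.001, 0.0, 1.0, -0.0]
ft_force: [-3.0, 1.9, 8.9]
finger_gap: 0.0616
grasp_force: 52.2
clock: 8.6
eef_pos: [0.4568, -0.1659, 0.0178]
tcp_rot: [0.001, 0.0, 1.0, -0.0]
ft_force: [-3.8, 2.9, 8.9]
finger_gap: 0.0615
grasp_force: 52.2
clock: 9.02
eef_pos: [0.4603, -0.1676, 0.1548]
tcp_rot: [0.006, 0.0, 1.0, -0.003]
ft_force: [0.8, 0.2, 0.1]
finger_gap: 0.0613
grasp_force: 54.6
d [-0.126   0.2122  0.009 ] turn -0.0004 at [ 0.4603 -0.1676  0.1548] yaw 179.98 q6 -2.02 t 9.02 gap 0.0613 F [0.8 0.2 0.1]
```

```bash

python3 nudge.py '-0.07 0.106 0 0 0.055;-0.07 0.106 0 0 0.055;-0.07 0.106 0 0 0.055;-0.07 0.106 0 0 0.055;-0.07 0.106 0 0 0.055' >/dev/null
python3 nudge.py '-0.06 0.106 0 0 0.055;-0.06 0.106 0 0 0.055;-0.06 0.106 0 0 0.055;-0.06 0.106 0 0 0.055;-0.06 0.106 0 0 0.055' 
python3 nudge.py '0 0 0 0 0.055;0 0 0 0 0.055'
python3 to.py .587 .0445 .095 180
```

```text
clock: 9.85
eef_pos: [0.5863, 0.047, 0.146]
tcp_rot: [-0.0, -0.001, 1.0, -0.0]
ft_force: [0.4, 0.2, -1.1]
finger_gap: 0.0611
grasp_force: 54.7
clock: 10.02
eef_pos: [0.5855, 0.0449, 0.1462]
tcp_rot: [-0.0, 0.001, 1.0, -0.0]
ft_force: [0.5, -0.3, -0.5]
finger_gap: 0.061
grasp_force: 54.7
d [-0.0015 -0.0004  0.0512] turn -0.0017 at [0.5855 0.0449 0.1462] yaw 179.9 q6 -1.58 t 10.02 gap 0.061 F [ 0.5 -0.3 -0.5]
```

```bash

python3 nudge.py '-0.001 0 0.03 0 0.055;-0.001 0 0.05 0 0.055;-0.001 0 0.06 0 0.055;-0.001 0 0.07 0 0.055;-0.001 0 0.07 0 0.055' 
python3 nudge.py '0 0 0.015 0 0.055;0 0 0.03 0 0.055;0 0 0.042 0 0.055;0 0 0.042 0 0.055;0 0 0.042 0 0.055' 
python3 to.py .587 .0445 .033 180
```

```text
clock: 10.43
eef_pos: [0.5857, 0.0455, 0.0744]
tcp_rot: [-0.001, 0.001, 1.0, -0.0]
ft_force: [-0.2, 1.0, -0.1]
finger_gap: 0.0614
grasp_force: 54.7
clock: 10.85
eef_pos: [0.5869, 0.0463, 0.0343]
tcp_rot: [-0.0, 0.0, 1.0, -0.0]
ft_force: [0.1, -0.1, 0.5]
finger_gap: 0.061
grasp_force: 55.1
d [-0.0001 -0.0018  0.0013] turn -0.0004 at [0.5869 0.0463 0.0343] yaw 179.98 q6 -1.58 t 10.85 gap 0.061 F [ 0.1 -0.1  0.5]
```

```bash

python3 nudge.py '0 -0.0015 0.003 0 0.055;0 -0.0015 0.003 0 0.055;0 -0.0015 0.003 0 0.08;0 -0.0015 0.003 0 0.08;0 -0.0015 0.003 0 0.08' 
python3 nudge.py '0 0 -0.04 0 0.08;0 0 -0.08 0 0.08;0 0 -0.12 0 0.08;0 0 -0.16 0 0.08;0 0 -0.2 0 0.08' 
python3 nudge.py '0 0 -0.02 0 0.08;0 0 -0.02 0 0.08' >/dev/null
python3 meas.py w5 .018 .03 .024; python3 to.py .452 -.314 .25 180
```

```text
clock: 11.27
eef_pos: [0.5875, 0.045, 0.0319]
tcp_rot: [0.0, 0.0, 1.0, -0.0]
ft_force: [0.2, 0.4, 0.3]
finger_gap: 0.0797
grasp_force: 0.0
clock: 11.68
eef_pos: [0.5868, 0.045, 0.2335]
tcp_rot: [0.0, 0.0, 1.0, -0.0]
ft_force: [0.7, 0.1, 0.4]
finger_gap: 0.0799
grasp_force: 0.0
[0.5902 0.045  0.2593]
[530.  23.] 3892 centre [0.4185 0.2435] D 0.0645 res 0.0075 z 0.0223
[590. 127.] 1145 centre [0.5131 0.3194] D 0.0733 res 0.0176 z 0.0239
[636. 123.] 203 centre [0.5055 0.3643] D 0.018 res 0.0032 z 0.0224
[312. 203.] 2254 centre [0.5869 0.0447] D 0.0624 res 0.0003 z 0.0242
[399. 228.] 465 centre [0.6174 0.1428] D 0.0339 res 0.0042 z 0.0259
d [ 0.1371 -0.359   0.0048] turn -0.0001 at [0.5891 0.045  0.2558] yaw 179.99 q6 -1.58 t 11.9 gap 0.0801 F [-0.3  0.  -0.8]
```

```bash

python3 nudge.py '0.068 -0.18 0 0 0.075;0.068 -0.18 0 0 0.075;0.068 -0.18 0 0 0.075;0.068 -0.18 0 0 0.075;0.068 -0.18 0 0 0.075' >/dev/null
python3 nudge.py '0.069 -0.179 0.005 0 0.075;0.069 -0.179 0.005 0 0.075;0.069 -0.179 0.005 0 0.075;0.069 -0.179 0.005 0 0.075;0.069 -0.179 0.005 0 0.075' >/dev/null
python3 nudge.py '0 0 0 0 0.075;0 0 0 0 0.075;0 0 0 0 0.075'
python3 meas.py w6 .007 .02 .012;python3 to.py .452 -.314 .25 180
```

```text
clock: 12.98
eef_pos: [0.4497, -0.3132, 0.2449]
tcp_rot: [-0.001, 0.0, 1.0, 0.001]
ft_force: [-0.1, 0.0, 0.7]
finger_gap: 0.0753
grasp_force: 0.0
[ 0.4497 -0.3132  0.2449]
[310. 213.] 1730 centre [ 0.4513 -0.3151] D 0.0544 res 0.0003 z 0.0122
[ 51. 245.] 626 centre [ 0.494  -0.6376] D 0.107 res 0.0067 z 0.0155
[374. 252.] 938 centre [ 0.4953 -0.2488] D 0.0563 res 0.013 z 0.0125
[188. 257.] 691 centre [ 0.4994 -0.4486] D 0.0392 res 0.0004 z 0.012
[613. 281.] 846 centre [0.5299 0.02  ] D 0.0415 res 0.0064 z 0.0118
d [-0.0019 -0.0011 -0.0047] turn 0.0005 at [ 0.4501 -0.3128  0.2453] yaw -179.97 q6 -2.27 t 13.03 gap 0.0748 F [ 0.1 -0.  -0.1]
```

```bash

python3 nudge.py '-0.001 -0.002 0.04 0 0.075;-0.001 -0.002 0.08 0 0.075;-0.001 -0.002 0.12 0 0.075;-0.001 -0.002 0.16 0 0.075;-0.001 -0.002 0.19 0 0.075' >/dev/null
python3 nudge.py '0 0 0.015 0 0.075;0 0 0.028 0 0.075;0 0 0.034 0 0.075;0 0 0.034 0 0.075;0 0 0.034 0 0.075'
python3 to.py .4515 -.315 .020 180
```

```text
clock: 13.87
eef_pos: [0.452, -0.3161, 0.0233]
tcp_rot: [0.001, -0.0, 1.0, -0.0]
ft_force: [0.6, 0.5, -0.0]
finger_gap: 0.075
grasp_force: 0.0
d [0.0005 0.0011 0.0033] turn 0.0006 at [ 0.452  -0.3161  0.0233] yaw -179.96 q6 -2.27 t 13.87 gap 0.075 F [ 0.6  0.5 -0. ]
```

```bash

python3 nudge.py '0 0.001 0.0025 0 0.075;0 0.001 0.0025 0 0.045;0 0.001 0.0025 0 0.045;0 0.001 0.0025 0 0.045;0 0.001 0.0025 0 0.045' 50
python3 nudge.py '0 0 0 0 0.045;0 0 0 0 0.045'
python3 nudge.py '0 0 -0.02 0 0.045;0 0 -0.06 0 0.045;0 0 -0.1 0 0.045;0 0 -0.13 0 0.045;0 0 -0.13 0 0.045'
python3 nudge.py '0 0 0 0 0.045;0 0 0 0 0.045'
python3 to.py .587 .0445 .146 180
```

```text
clock: 14.28
eef_pos: [0.4519, -0.3157, 0.0218]
tcp_rot: [0.001, 0.0, 1.0, -0.001]
ft_force: [-2.8, 3.4, 9.7]
finger_gap: 0.0535
grasp_force: 50.4
clock: 14.45
eef_pos: [0.4519, -0.3157, 0.0218]
tcp_rot: [0.001, 0.0, 1.0, -0.001]
ft_force: [-2.9, 2.8, 9.8]
finger_gap: 0.0533
grasp_force: 50.4
clock: 14.87
eef_pos: [0.4547, -0.3182, 0.159]
tcp_rot: [0.005, 0.0, 1.0, -0.004]
ft_force: [1.2, -0.3, 0.8]
finger_gap: 0.0533
grasp_force: 52.5
clock: 15.03
eef_pos: [0.451, -0.315, 0.1498]
tcp_rot: [0.0, 0.0, 1.0, -0.0]
ft_force: [-1.0, 0.0, -1.1]
finger_gap: 0.0531
grasp_force: 52.5
d [-0.1359  0.3596  0.0038] turn -0.0004 at [ 0.451  -0.315   0.1498] yaw 179.98 q6 -2.27 t 15.03 gap 0.0531 F [-1.   0.  -1.1]
```

```bash

python3 nudge.py '-0.068 0.18 0 0 0.045;-0.068 0.18 0 0 0.045;-0.068 0.18 0 0 0.045;-0.068 0.18 0 0 0.045;-0.068 0.18 0 0 0.045' >/dev/null
python3 nudge.py '-0.068 0.18 0 0 0.045;-0.068 0.18 0 0 0.045;-0.068 0.18 0 0 0.045;-0.068 0.18 0 0 0.045;-0.068 0.18 0 0 0.045' >/dev/null
python3 nudge.py '0 0 0 0 0.045;0 0 0 0 0.045;0 0 0 0 0.045'
python3 to.py .587 .0445 .095 180
```

```text
clock: 16.12
eef_pos: [0.5859, 0.0447, 0.1479]
tcp_rot: [-0.002, -0.0, 1.0, -0.0]
ft_force: [0.1, 0.2, -0.0]
finger_gap: 0.0532
grasp_force: 52.6
d [-0.0013 -0.0002  0.0529] turn 0.0003 at [0.5859 0.0447 0.1479] yaw -179.98 q6 -1.58 t 16.12 gap 0.0532 F [ 0.1  0.2 -0. ]
```

```bash

python3 nudge.py '-0.001 0 0.03 0 0.045;-0.001 0 0.045 0 0.045;-0.001 0 0.06 0 0.045;-0.001 0 0.07 0 0.045;-0.001 0 0.07 0 0.045' 
python3 nudge.py '0 0 0.015 0 0.045;0 0 0.025 0 0.045;0 0 0.03 0 0.045;0 0 0.03 0 0.045;0 0 0.03 0 0.045' 
python3 to.py .5865 .0445 .047 180
```

```text
clock: 16.53
eef_pos: [0.5856, 0.0436, 0.0764]
tcp_rot: [-0.003, 0.001, 1.0, -0.0]
ft_force: [-0.5, -1.2, -0.5]
finger_gap: 0.0529
grasp_force: 52.6
clock: 16.95
eef_pos: [0.5881, 0.0448, 0.0499]
tcp_rot: [-0.0, 0.0, 1.0, -0.0]
ft_force: [0.4, 0.1, -1.0]
finger_gap: 0.0533
grasp_force: 52.6
d [ 0.0016 -0.0003  0.0029] turn -0.0005 at [0.5881 0.0448 0.0499] yaw 179.97 q6 -1.58 t 16.95 gap 0.0533 F [ 0.4  0.1 -1. ]
```

```bash

python3 nudge.py '0.001 0 0.003 0 0.045;0.001 0 0.003 0 0.045;0.001 0 0.003 0 0.075;0.001 0 0.003 0 0.075;0.001 0 0.003 0 0.075' 
python3 nudge.py '0 0 -0.04 0 0.075;0 0 -0.08 0 0.075;0 0 -0.12 0 0.075;0 0 -0.16 0 0.075;0 0 -0.2 0 0.075' >/dev/null
python3 nudge.py '0 0 -0.205 0 0.075;0 0 -0.205 0 0.075;0 0 -0.2 0 0.075' >/dev/null
python3 to.py .632 -.145 .25 180
python3 meas.py w7 .03 .042 .036
```

```text
clock: 17.37
eef_pos: [0.5874, 0.045, 0.0472]
tcp_rot: [0.0, 0.0, 1.0, -0.0]
ft_force: [0.1, -0.5, -0.5]
finger_gap: 0.0749
grasp_force: 0.0
d [-0.0453 -0.19    0.1242] turn -0.0001 at [0.5866 0.045  0.3742] yaw 179.99 q6 -1.58 t 18.03 gap 0.0747 F [ 1.3 -0.5  1.3]
[0.5866 0.045  0.3742]
[526. 138.] 538 centre [0.5077 0.3388] D 0.082 res 0.0139 z 0.0358
[313. 197.] 1035 centre [0.5869 0.0448] D 0.0541 res 0.0004 z 0.0361
[252. 271.] 278 centre [ 0.7023 -0.0462] D 0.0489 res 0.0036 z 0.036
```

```bash

python3 nudge.py '-0.04 -0.19 0.1 0 0.07;-0.04 -0.19 0.1 0 0.07;-0.04 -0.19 0.1 0 0.07;-0.04 -0.19 0.1 0 0.07;-0.04 -0.19 0.1 0 0.07' >/dev/null
python3 nudge.py '0 0 0.02 0 0.07;0 0 0.02 0 0.07;0 0 0.02 0 0.07;0 0 0.02 0 0.07'
python3 meas.py w8 .007 .02 .012;python3 to.py .632 -.145 .25 180
```

```text
clock: 18.83
eef_pos: [0.6256, -0.1354, 0.2578]
tcp_rot: [0.001, -0.0, 1.0, -0.0]
ft_force: [1.7, -0.3, 0.1]
finger_gap: 0.0701
grasp_force: 0.0
[ 0.6256 -0.1354  0.2578]
[200. 100.] 1901 centre [ 0.5184 -0.2507] D 0.0818 res 0.0193 z 0.0126
[ 9. 86.] 485 centre [ 0.5023 -0.4412] D 0.0289 res 0.0045 z 0.0119
[159. 173.] 1055 centre [ 0.5878 -0.2989] D 0.046 res 0.0038 z 0.0099
[302. 215.] 1076 centre [ 0.6325 -0.1466] D 0.0464 res 0.0003 z 0.0121
[380. 263.] 348 centre [ 0.7129 -0.049 ] D 0.0736 res 0.005 z 0.0148
d [-0.006  -0.0097  0.0086] turn 0.0012 at [ 0.626  -0.1353  0.2586] yaw -179.93 q6 -1.86 t 18.88 gap 0.0699 F [ 1.1 -0.1  0.4]
```

```bash

python3 nudge.py '-0.0065 -0.0113 0.04 0 0.065;-0.0065 -0.0113 0.08 0 0.065;-0.0065 -0.0113 0.12 0 0.065;-0.0065 -0.0113 0.16 0 0.065;-0.0065 -0.0113 0.2 0 0.065' >/dev/null
python3 nudge.py '0 0 0.015 0 0.065;0 0 0.028 0 0.065;0 0 0.035 0 0.065;0 0 0.035 0 0.065;0 0 0.035 0 0.065'
python3 to.py .6325 -.1466 .0215 180
```

```text
clock: 19.72
eef_pos: [0.6336, -0.1479, 0.024]
tcp_rot: [0.002, -0.0, 1.0, -0.001]
ft_force: [-0.2, 0.1, 0.4]
finger_gap: 0.065
grasp_force: 0.0
d [0.0011 0.0013 0.0025] turn 0.0002 at [ 0.6336 -0.1479  0.024 ] yaw -179.99 q6 -1.88 t 19.72 gap 0.065 F [-0.2  0.1  0.4]
```

```bash

python3 nudge.py '0.001 0.001 0.002 0 0.065;0.001 0.001 0.002 0 0.038;0.001 0.001 0.002 0 0.038;0.001 0.001 0.002 0 0.038;0.001 0.001 0.002 0 0.038' 50
python3 nudge.py '0 0 0 0 0.038;0 0 0 0 0.038'
python3 nudge.py '0 0 -0.02 0 0.038;0 0 -0.06 0 0.038;0 0 -0.1 0 0.038;0 0 -0.13 0 0.038;0 0 -0.13 0 0.038' >/dev/null
python3 nudge.py '0 0 0 0 0.038;0 0 0 0 0.038'
python3 to.py .587 .0445 .15 180
```

```text
clock: 20.13
eef_pos: [0.632, -0.1469, 0.0218]
tcp_rot: [0.001, 0.0, 1.0, -0.0]
ft_force: [-2.2, 0.7, 8.4]
finger_gap: 0.0453
grasp_force: 49.8
clock: 20.3
eef_pos: [0.6321, -0.147, 0.0219]
tcp_rot: [0.001, 0.0, 1.0, -0.0]
ft_force: [-2.3, 2.2, 7.9]
finger_gap: 0.0455
grasp_force: 49.8
clock: 20.88
eef_pos: [0.6306, -0.1466, 0.1495]
tcp_rot: [0.0, 0.0, 1.0, -0.0]
ft_force: [0.7, 0.2, -0.4]
finger_gap: 0.0454
grasp_force: 51.1
d [ 0.0437  0.1911 -0.0005] turn -0.0003 at [ 0.6306 -0.1466  0.1495] yaw 179.98 q6 -1.88 t 20.88 gap 0.0454 F [ 0.7  0.2 -0.4]
```

```bash

python3 nudge.py '0.0437 0.191 0 0 0.038;0.0437 0.191 0 0 0.038;0.0437 0.191 0 0 0.038;0.0437 0.191 0 0 0.038;0.0437 0.191 0 0 0.038' >/dev/null
python3 nudge.py '0 0 0 0 0.038;0 0 0 0 0.038;0 0 0 0 0.038;0 0 0 0 0.038'
python3 to.py .587 .0445 .095 180
```

```text
clock: 21.63
eef_pos: [0.5868, 0.0433, 0.1484]
tcp_rot: [-0.001, 0.001, 1.0, -0.0]
ft_force: [0.7, -0.1, 0.2]
finger_gap: 0.0452
grasp_force: 51.2
d [-0.0003  0.0012  0.0534] turn -0.0012 at [0.5868 0.0433 0.1484] yaw 179.93 q6 -1.58 t 21.63 gap 0.0452 F [ 0.7 -0.1  0.2]
```

```bash

python3 nudge.py '0 0.001 0.03 0 0.038;0 0.001 0.045 0 0.038;0 0.001 0.06 0 0.038;0 0.001 0.065 0 0.038;0 0.001 0.065 0 0.038' 
python3 nudge.py '0 0 0.015 0 0.038;0 0 0.024 0 0.038;0 0 0.024 0 0.038;0 0 0.024 0 0.038;0 0 0.024 0 0.038' 
python3 to.py .587 .0445 .059 180
```

```text
clock: 22.05
eef_pos: [0.5858, 0.0442, 0.0822]
tcp_rot: [-0.002, 0.001, 1.0, -0.0]
ft_force: [0.0, 0.4, -0.4]
finger_gap: 0.0457
grasp_force: 51.2
clock: 22.47
eef_pos: [0.5879, 0.0452, 0.0615]
tcp_rot: [0.001, 0.0, 1.0, -0.0]
ft_force: [-0.7, 0.2, -0.4]
finger_gap: 0.0454
grasp_force: 51.2
d [ 0.0009 -0.0007  0.0025] turn -0.0004 at [0.5879 0.0452 0.0615] yaw 179.98 q6 -1.58 t 22.47 gap 0.0454 F [-0.7  0.2 -0.4]
```

Release, back off, and go on to the 40 mm roll near (0.4995,-0.448).

```bash

python3 nudge.py '0.001 -0.0005 0.0025 0 0.038;0.001 -0.0005 0.0025 0 0.038;0.001 -0.0005 0.0025 0 0.065;0.001 -0.0005 0.0025 0 0.065;0.001 -0.0005 0.0025 0 0.065' 
python3 nudge.py '0 0 -0.04 0 0.065;0 0 -0.08 0 0.065;0 0 -0.12 0 0.065;0 0 -0.16 0 0.065;0 0 -0.19 0 0.065' >/dev/null
python3 nudge.py '0 0 0 0 0.065;0 0 0 0 0.065' >/dev/null
python3 meas.py w9 .042 .055 .048
python3 to.py .4995 -.448 .25 180
```

```text
clock: 22.88
eef_pos: [0.5862, 0.045, 0.0582]
tcp_rot: [0.0, 0.0, 1.0, -0.0]
ft_force: [0.2, 0.7, -0.7]
finger_gap: 0.0651
grasp_force: 0.0
[0.5877 0.045  0.2512]
[313. 213.] 1369 centre [0.5868 0.0448] D 0.0466 res 0.0003 z 0.0482
[413. 246.] 791 centre [0.6185 0.1438] D 0.0313 res 0.0003 z 0.05
d [ 0.0869 -0.493  -0.0016] turn -0.0001 at [0.5864 0.045  0.2486] yaw 179.99 q6 -1.58 t 23.52 gap 0.0651 F [-0.1 -0.1 -1.2]
```

```bash

python3 nudge.py '0.029 -0.164 0 0 0.06;0.029 -0.164 0 0 0.06;0.029 -0.164 0 0 0.06;0.029 -0.164 0 0 0.06;0.029 -0.164 0 0 0.06' >/dev/null
python3 nudge.py '0.029 -0.164 0 0 0.06;0.029 -0.164 0 0 0.06;0.029 -0.164 0 0 0.06;0.029 -0.164 0 0 0.06;0.029 -0.164 0 0 0.06' >/dev/null
python3 nudge.py '0.029 -0.165 0 0 0.06;0.029 -0.165 0 0 0.06;0.029 -0.165 0 0 0.06;0.029 -0.165 0 0 0.06;0.029 -0.165 0 0 0.06' >/dev/null
python3 nudge.py '0 0 0 0 0.06;0 0 0 0 0.06;0 0 0 0 0.06'
python3 meas.py w10 .007 .02 .012;python3 to.py .4995 -.448 .25 180
```

```text
clock: 25.02
eef_pos: [0.4992, -0.4465, 0.2467]
tcp_rot: [-0.001, -0.0, 1.0, 0.001]
ft_force: [0.1, 0.4, -1.2]
finger_gap: 0.06
grasp_force: 0.0
[ 0.4992 -0.4465  0.2467]
[494. 226.] 1648 centre [ 0.5185 -0.2518] D 0.0817 res 0.0191 z 0.0124
[309. 212.] 682 centre [ 0.5001 -0.4498] D 0.0386 res 0.0003 z 0.0122
[444. 279.] 447 centre [ 0.5814 -0.2994] D 0.0339 res 0.0041 z 0.0099
d [-0.     -0.0016 -0.0028] turn 0.0014 at [ 0.4995 -0.4464  0.2472] yaw -179.92 q6 -2.38 t 25.07 gap 0.0601 F [-0.1 -0.3  0.1]
```

```bash

python3 nudge.py '-0.0005 -0.0034 0.04 0 0.06;-0.0005 -0.0034 0.08 0 0.06;-0.0005 -0.0034 0.12 0 0.06;-0.0005 -0.0034 0.16 0 0.06;-0.0005 -0.0034 0.19 0 0.06' >/dev/null
python3 nudge.py '0 0 0.015 0 0.06;0 0 0.028 0 0.06;0 0 0.035 0 0.06;0 0 0.035 0 0.06;0 0 0.035 0 0.06'
python3 to.py .5 -.4498 .0215 180
```

```text
clock: 25.9
eef_pos: [0.5006, -0.4522, 0.0249]
tcp_rot: [0.001, -0.0, 1.0, -0.001]
ft_force: [-0.1, -0.2, 0.2]
finger_gap: 0.0597
grasp_force: 0.0
d [0.0006 0.0024 0.0034] turn 0.0001 at [ 0.5006 -0.4522  0.0249] yaw -179.99 q6 -2.38 t 25.9 gap 0.0597 F [-0.1 -0.2  0.2]
```

```bash

python3 nudge.py '0.0005 0.0015 0.002 0 0.06;0.0005 0.0015 0.002 0 0.03;0.0005 0.0015 0.002 0 0.03;0.0005 0.0015 0.002 0 0.03;0.0005 0.0015 0.002 0 0.03' 50
python3 nudge.py '0 0 0 0 0.03;0 0 0 0 0.03'
python3 nudge.py '0 0 -0.02 0 0.03;0 0 -0.06 0 0.03;0 0 -0.1 0 0.03;0 0 -0.13 0 0.03;0 0 -0.13 0 0.03' >/dev/null
python3 nudge.py '0 0 0 0 0.03;0 0 0 0 0.03'
python3 to.py .587 .0445 .15 180
```

```text
clock: 26.32
eef_pos: [0.4998, -0.4509, 0.023]
tcp_rot: [0.001, 0.0, 1.0, -0.001]
ft_force: [-0.2, 1.2, 5.4]
finger_gap: 0.0372
grasp_force: 49.3
clock: 26.48
eef_pos: [0.4998, -0.4508, 0.023]
tcp_rot: [0.001, 0.0, 1.0, -0.001]
ft_force: [-1.5, 0.4, 5.7]
finger_gap: 0.037
grasp_force: 49.3
clock: 27.07
eef_pos: [0.499, -0.45, 0.1512]
tcp_rot: [0.0, 0.0, 1.0, -0.0]
ft_force: [-0.6, 0.3, -0.9]
finger_gap: 0.0372
grasp_force: 50.1
d [-0.0879  0.4946  0.001 ] turn -0.0003 at [ 0.499  -0.45    0.1512] yaw 179.98 q6 -2.38 t 27.07 gap 0.0372 F [-0.6  0.3 -0.9]
```

```bash

python3 nudge.py '-0.029 0.165 0 0 0.03;-0.029 0.165 0 0 0.03;-0.029 0.165 0 0 0.03;-0.029 0.165 0 0 0.03;-0.029 0.165 0 0 0.03' >/dev/null
python3 nudge.py '-0.029 0.165 0 0 0.03;-0.029 0.165 0 0 0.03;-0.029 0.165 0 0 0.03;-0.029 0.165 0 0 0.03;-0.029 0.165 0 0 0.03'
python3 nudge.py '-0.03 0.165 0 0 0.03;-0.03 0.165 0 0 0.03;-0.03 0.165 0 0 0.03;-0.03 0.165 0 0 0.03;-0.03 0.165 0 0 0.03' >/dev/null
python3 nudge.py '0 0 0 0 0.03;0 0 0 0 0.03;0 0 0 0 0.03'
python3 to.py .587 .0445 .095 180
```

```text
clock: 27.9
eef_pos: [0.5565, -0.1128, 0.1487]
tcp_rot: [-0.002, -0.002, 1.0, 0.002]
ft_force: [0.4, -0.4, -0.5]
finger_gap: 0.0371
grasp_force: 50.2
clock: 28.57
eef_pos: [0.5864, 0.0437, 0.1498]
tcp_rot: [-0.001, 0.001, 1.0, -0.0]
ft_force: [-0.7, -0.8, 0.4]
finger_gap: 0.0372
grasp_force: 50.3
d [-0.0007  0.0008  0.0548] turn -0.0012 at [0.5864 0.0437 0.1498] yaw 179.93 q6 -1.58 t 28.57 gap 0.0372 F [-0.7 -0.8  0.4]
```

```bash

python3 nudge.py '-0.0005 0.0008 0.03 0 0.03;-0.0005 0.0008 0.045 0 0.03;-0.0005 0.0008 0.055 0 0.03;-0.0005 0.0008 0.055 0 0.03;-0.0005 0.0008 0.055 0 0.03' 
python3 nudge.py '0 0 0.01 0 0.03;0 0 0.02 0 0.03;0 0 0.023 0 0.03;0 0 0.023 0 0.03;0 0 0.023 0 0.03' 
python3 to.py .587 .0445 .072 180
```

```text
clock: 28.98
eef_pos: [0.5872, 0.0447, 0.0956]
tcp_rot: [-0.001, 0.001, 1.0, -0.0]
ft_force: [0.3, 0.1, 1.1]
finger_gap: 0.0372
grasp_force: 50.3
clock: 29.4
eef_pos: [0.588, 0.0458, 0.0734]
tcp_rot: [0.0, 0.0, 1.0, 0.0]
ft_force: [-0.5, 0.1, -0.9]
finger_gap: 0.037
grasp_force: 52.4
d [ 0.001  -0.0013  0.0014] turn -0.0002 at [0.588  0.0458 0.0734] yaw 179.99 q6 -1.58 t 29.4 gap 0.037 F [-0.5  0.1 -0.9]
```

```bash

python3 nudge.py '0.001 -0.001 0.002 0 0.03;0.001 -0.001 0.002 0 0.03;0.001 -0.001 0.002 0 0.06;0.001 -0.001 0.002 0 0.06;0.001 -0.001 0.002 0 0.06' 
python3 nudge.py '0 0 -0.04 0 0.06;0 0 -0.08 0 0.06;0 0 -0.12 0 0.06;0 0 -0.16 0 0.06;0 0 -0.18 0 0.06' >/dev/null
python3 nudge.py '0 0 0 0 0.065;0 0 0 0 0.065' >/dev/null
python3 meas.py w11 .054 .068 .06
python3 nudge.py '0 -0.17 0 0 0.07;0 -0.17 0 0 0.07;0 -0.17 0 0 0.07;0 -0.17 0 0 0.07;0 -0.17 0 0 0.07' >/dev/null
python3 nudge.py '0 -0.165 0 0 0.07;0 -0.165 0 0 0.07;0 -0.165 0 0 0.07;0 -0.165 0 0 0.07;0 -0.165 0 0 0.07' >/dev/null
python3 nudge.py '0 0 0 0 0.07;0 0 0 0 0.07;0 0 0 0 0.07' >/dev/null
python3 meas.py w12 .006 .02 .010; python3 to.py .585 -.29 .25 180
```

```text
clock: 29.82
eef_pos: [0.5866, 0.0449, 0.071]
tcp_rot: [0.0, 0.0, 1.0, -0.0]
ft_force: [-0.1, -0.7, -0.5]
finger_gap: 0.0599
grasp_force: 0.0
[0.5876 0.0448 0.253 ]
[311. 218.] 996 centre [0.5884 0.043 ] D 0.0387 res 0.0003 z 0.0603
[ 0.5863 -0.2887  0.2495]
[350. 142.] 1742 centre [ 0.5191 -0.2504] D 0.0813 res 0.0193 z 0.0126
[599. 209.] 6612 centre [0.5893 0.0292] D 0.1123 res 0.0185 z 0.0121
[302. 211.] 997 centre [ 0.5877 -0.3009] D 0.0458 res 0.0037 z 0.0099
d [ 0.0015 -0.0015  0.    ] turn 0.0014 at [ 0.5865 -0.2885  0.25  ] yaw -179.92 q6 -2.11 t 31.58 gap 0.0699 F [-0.1  0.2  0.1]
```

View pics/w12.png

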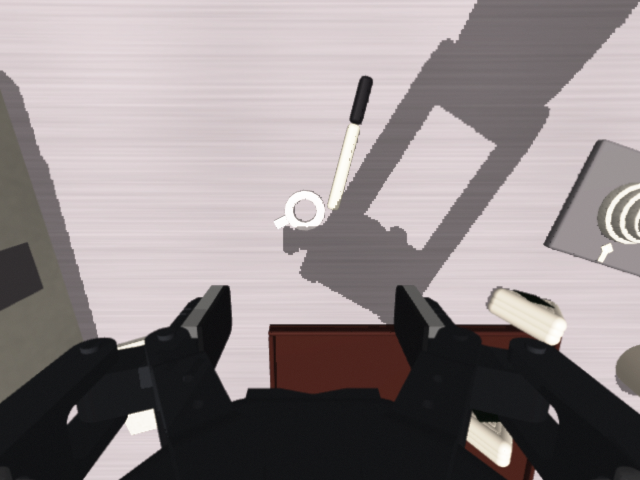

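The picture shows four rolls stacked on the post. The collar is at (305,209) with its nose towards (278,222), and the pen tip at (333,207) is close to its rim. I'll grasp across the nose axis, clear of the pen.

```bash
cat > capm.py <<'E'
import sys; from an import *
def capfit(n,zc,seed):
    p,d,i=load(n); z=cloud(d,i)[...,2]; m=blob((z>zc-.005)&(z<zc+.006),seed); o=outer(m); Q=onz(i,o[:,0],o[:,1],zc)[:,:2]
    k=np.ones(len(Q),bool)
    for _ in range(8):
        A=np.c_[2*Q[k],np.ones(k.sum())]; s=np.linalg.lstsq(A,(Q[k]**2).sum(1),rcond=None)[0]; c=s[:2]; r=np.sqrt(s[2]+c@c)
        e=np.linalg.norm(Q-c,axis=1)-r; k=abs(e)<.0015
    # nose: mask pixels beyond rim
    v,u=np.nonzero(m); W=onz(i,u,v,zc-.002)[:,:2]-c; f=np.linalg.norm(W,axis=1)>r+.003; g=W[f].mean(0)
    print('collar',c.round(4),'D',(2*r).round(4),'nose deg',np.degrees(np.arctan2(g[1],g[0])).round(1),'reach',np.linalg.norm(W,axis=1).max().round(4),f.sum())
capfit(sys.argv[1],float(sys.argv[2]),(int(sys.argv[3]),int(sys.argv[4])))
E
python3 capm.py w12 .010 302 211; python3 capm.py w10 .010 444 279
python3 - <<'E'
from an import *
p,d,i=load('w12'); print(onz(i,333,208,.006), onz(i,366,80,.006))
E
```

```text
collar [ 0.5859 -0.2972] D 0.0425 nose deg -63.3 reach 0.0361 103
collar [ 0.5852 -0.2989] D 0.0435 nose deg -64.2 reach 0.0332 40
[ 0.58404605 -0.26629612  0.006     ] [ 0.45686812 -0.23577074  0.006     ]
```

```bash

python3 nudge.py '0 -0.009 0 0.12 0.07;0 -0.009 0 0.24 0.07;0 -0.009 0 0.36 0.07;0 -0.009 0 0.48 0.07;0 -0.009 0 0.6 0.07' >/dev/null
python3 nudge.py '0 0 0 0.12 0.07;0 0 0 0.24 0.07;0 0 0 0.36 0.07;0 0 0 0.48 0.07;0 0 0 0.51 0.07' >/dev/null
python3 nudge.py '0 0 0 0 0.065;0 0 0 0 0.065;0 0 0 0 0.065' >/dev/null
python3 meas.py w13 .006 .02 .010; python3 to.py .5858 -.2975 .0205 116.5
```

```text
[ 0.5867 -0.2983  0.251 ]
[515.  44.] 599 centre [ 0.6972 -0.0585] D 0.0439 res 0.0046 z 0.0144
[272. 139.] 1729 centre [ 0.5194 -0.2508] D 0.0826 res 0.0195 z 0.0127
[312. 211.] 978 centre [ 0.5879 -0.3007] D 0.0461 res 0.0037 z 0.0099
d [ 0.0013 -0.0003  0.2304] turn 0.0002 at [ 0.5867 -0.2986  0.2509] yaw 116.51 q6 -1.01 t 32.72 gap 0.0649 F [ 0.3 -0.2  0.8]
```

```bash
python3 capm.py w13 .010 312 211
python3 nudge.py '0.0013 0 0.04 0 0.065;0.0013 0 0.08 0 0.065;0.0013 0 0.12 0 0.065;0.0013 0 0.16 0 0.065;0.0013 0 0.19 0 0.065' >/dev/null
python3 nudge.py '0 0 0.015 0 0.065;0 0 0.028 0 0.065;0 0 0.037 0 0.065;0 0 0.037 0 0.065;0 0 0.037 0 0.065'
python3 to.py .5858 -.298 .0205 116.5
```

```text
collar [ 0.5861 -0.2968] D 0.0425 nose deg -64.2 reach 0.0357 91
clock: 33.55
eef_pos: [0.5869, -0.2986, 0.0254]
tcp_rot: [0.001, 0.527, 0.85, 0.0]
ft_force: [0.1, 0.1, -0.3]
finger_gap: 0.065
grasp_force: 0.0
d [ 0.0011 -0.0008  0.0049] turn -0.0018 at [ 0.5869 -0.2986  0.0254] yaw 116.4 q6 -1.01 t 33.55 gap 0.065 F [ 0.1  0.1 -0.3]
```

```bash

python3 nudge.py '0.0016 0 0.004 0 0.065;0.0016 0 0.004 0 0.035;0.0016 0 0.004 0 0.035;0.0016 0 0.004 0 0.035;0.0016 0 0.004 0 0.035' 60
python3 nudge.py '0 0 0 0 0.035;0 0 0 0 0.035'
python3 nudge.py '0 0 -0.02 0 0.035;0 0 -0.06 0 0.035;0 0 -0.1 0 0.035;0 0 -0.14 0 0.035;0 0 -0.14 0 0.035' >/dev/null
python3 nudge.py '0 0 0 0 0.035;0 0 0 0 0.035'
python3 w.py w14
python3 to.py .587 .0445 .16 162.8
```

```text
clock: 33.97
eef_pos: [0.5861, -0.2971, 0.0219]
tcp_rot: [0.001, 0.527, 0.85, 0.0]
ft_force: [-2.4, 2.0, 6.1]
finger_gap: 0.0401
grasp_force: 59.6
clock: 34.13
eef_pos: [0.5861, -0.2971, 0.0219]
tcp_rot: [0.001, 0.527, 0.85, 0.0]
ft_force: [-1.5, 1.4, 6.5]
finger_gap: 0.0404
grasp_force: 59.6
clock: 34.72
eef_pos: [0.5854, -0.2967, 0.1606]
tcp_rot: [0.001, 0.527, 0.85, 0.0]
ft_force: [0.2, 0.1, -1.2]
finger_gap: 0.0401
grasp_force: 60.6
[ 0.5854 -0.2967  0.1606]
d [ 0.3041  0.1536 -0.0008] turn -0.81 at [ 0.5846 -0.2962  0.1589] yaw 116.39 q6 -1.01 t 34.77 gap 0.0405 F [-0.   0.6 -1. ]
```

View pics/w14.png

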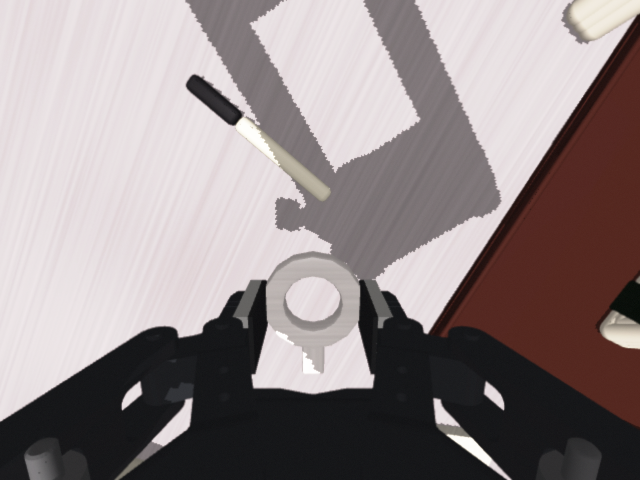

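The collar is held level and centred at (313,300), with its nose straight down the picture at (313,360), so the nose points along tool -x.

```bash

python3 nudge.py '0.152 0.077 0 0 0.035;0.152 0.077 0 0 0.035;0.152 0.077 0 0 0.035;0.152 0.077 0 0 0.035;0.152 0.077 0 0 0.035' >/dev/null
python3 nudge.py '0.152 0.077 0 0 0.035;0.152 0.077 0 0 0.035;0.152 0.077 0 0 0.035;0.152 0.077 0 0 0.035;0.152 0.077 0 0 0.035' >/dev/null
python3 nudge.py '0 0 0 -0.12 0.035;0 0 0 -0.24 0.035;0 0 0 -0.36 0.035;0 0 0 -0.48 0.035;0 0 0 -0.6 0.035' >/dev/null
python3 nudge.py '0 0 0 -0.1 0.035;0 0 0 -0.203 0.035;0 0 0 -0.203 0.035;0 0 0 -0.203 0.035'
python3 to.py .587 .0445 .1 162.4
python3 w.py w15
```

```text
clock: 36.35
eef_pos: [0.5872, 0.0439, 0.1583]
tcp_rot: [-0.001, 0.155, 0.988, -0.0]
ft_force: [-0.2, 0.3, 0.2]
finger_gap: 0.0399
grasp_force: 60.6
d [0.0002 0.0005 0.0583] turn -0.0033 at [0.5872 0.0439 0.1583] yaw 162.21 q6 -1.27 t 36.35 gap 0.0399 F [-0.2  0.3  0.2]
[0.5872 0.0439 0.1583]
```

View pics/w15.png

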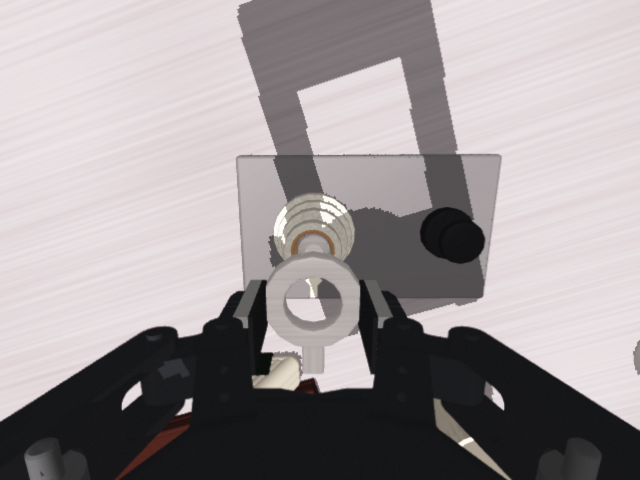

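The plate edges are square to the picture and the nose at (313,360) lines up with the mark at (313,288). The collar sits over the post, so I'll lower it.

```bash

python3 nudge.py '0 0.0005 0.02 -0.0033 0.035;0 0.0005 0.04 -0.0033 0.035;0 0.0005 0.055 -0.0033 0.035;0 0.0005 0.055 -0.0033 0.035;0 0.0005 0.055 -0.0033 0.035' 
python3 nudge.py '0 0 0.01 0 0.035;0 0 0.018 0 0.035;0 0 0.0195 0 0.035;0 0 0.0195 0 0.035;0 0 0.0195 0 0.035' 
python3 to.py .587 .0445 .083 162.4
```

```text
clock: 36.82
eef_pos: [0.587, 0.0446, 0.1036]
tcp_rot: [-0.002, 0.152, 0.988, -0.0]
ft_force: [-0.0, 0.2, 0.3]
finger_gap: 0.0402
grasp_force: 60.6
clock: 37.23
eef_pos: [0.5882, 0.0447, 0.0855]
tcp_rot: [-0.0, 0.151, 0.988, -0.0]
ft_force: [0.4, 0.1, -0.4]
finger_gap: 0.0403
grasp_force: 60.9
d [ 0.0011 -0.0005  0.0025] turn 0.0031 at [0.5882 0.0447 0.0855] yaw 162.58 q6 -1.28 t 37.23 gap 0.0403 F [ 0.4  0.1 -0.4]
```

```bash

python3 nudge.py '0.001 0 0.003 0 0.035;0.001 0 0.003 0 0.035;0.001 0 0.003 0 0.06;0.001 0 0.003 0 0.06;0.001 0 0.003 0 0.06' 
python3 nudge.py '0 0 -0.04 0 0.06;0 0 -0.08 0 0.06;0 0 -0.12 0 0.06;0 0 -0.16 0 0.06;0 0 -0.17 0 0.06' >/dev/null
python3 nudge.py '0 0 0 0 0.06;0 0 0 0 0.06' >/dev/null
python3 meas.py w16 .064 .0705 .07
python3 capm.py w16 .07 313 215; python3 to.py .6185 .1438 .25 162.4
```

```text
clock: 37.65
eef_pos: [0.5874, 0.045, 0.0827]
tcp_rot: [0.0, 0.151, 0.988, 0.0]
ft_force: [-1.0, 0.5, -0.4]
finger_gap: 0.0603
grasp_force: 0.0
[0.5878 0.045  0.2533]
[312. 223.] 1245 centre [0.5909 0.0442] D 0.0456 res 0.0037 z 0.0695
collar [0.5865 0.0446] D 0.0195 nose deg nan reach 0.0106 0
d [-0.0006  0.1038  0.0015] turn 0.0032 at [0.5869 0.045  0.2515] yaw 162.59 q6 -1.28 t 38.28 gap 0.0605 F [-0.2  0.6 -0.8]capm.py:9: RuntimeWarning: Mean of empty slice.
  v,u=np.nonzero(m); W=onz(i,u,v,zc-.002)[:,:2]-c; f=np.linalg.norm(W,axis=1)>r+.003; g=W[f].mean(0)
  ret = um.true_divide(
```

View pics/w16.png

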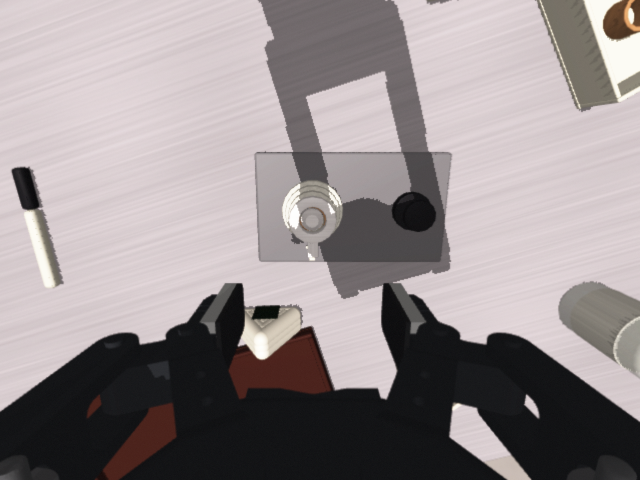

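The collar sits on the post at (313,215) with its nose towards the mark. I'll check the nose angle numerically, then shut the gripper and move over the plunger.

```bash
python3 - <<'E'
from an import *
p,d,i=load('w16'); P=cloud(d,i); z=P[...,2]; q=P[(z>.063)&(z<.0708)][:,:2]; q=q[np.linalg.norm(q-[.5866,.0446],axis=1)<.06]-[.5866,.0446]
r=np.linalg.norm(q,axis=1); f=q[r>.026]; g=f.mean(0); print(len(f),np.degrees(np.arctan2(g[1],g[0])),r.max())
E
python3 nudge.py '-0.0006 0.104 0 0 0;-0.0006 0.104 0 0 0;-0.0006 0.104 0 0 0;-0.0006 0.104 0 0 0;-0.0006 0.104 0 0 0' >/dev/null
python3 nudge.py '0 0 0.04 0 0;0 0 0.08 0 0;0 0 0.12 0 0;0 0 0.15 0 0;0 0 0.15 0 0' >/dev/null
python3 nudge.py '0 0 0 0 0;0 0 0 0 0;0 0 0 0 0'
python3 to.py .6185 .1438 .072 162.4
```

```text
104 -16.028920844308765 0.03717190158605094
clock: 39.37
eef_pos: [0.621, 0.1439, 0.1059]
tcp_rot: [0.002, 0.152, 0.988, 0.001]
ft_force: [0.4, 0.3, 0.8]
finger_gap: -0.0002
grasp_force: 0.0
d [ 0.0025 -0.0009  0.0339] turn 0.0027 at [0.621  0.1439 0.1059] yaw 162.56 q6 -1.12 t 39.37 gap -0.0002 F [0.4 0.3 0.8]
```

```bash

python3 nudge.py '0.002 -0.001 0.015 0 0;0.002 -0.001 0.03 0 0;0.002 -0.001 0.03 0 0;0.002 -0.001 0.03 0 0' 
python3 nudge.py '0 0 0.006 0 0;0 0 0.012 0 0;0 0 0.018 0 0;0 0 0.018 0 0;0 0 0.018 0 0'
python3 nudge.py '0 0 0.003 0 0;0 0 0.006 0 0;0 0 0.006 0 0;0 0 0.006 0 0'
```

```text
clock: 39.7
eef_pos: [0.6173, 0.1437, 0.0739]
tcp_rot: [0.001, 0.151, 0.988, 0.0]
ft_force: [-0.3, -0.6, 0.4]
finger_gap: 0.0
grasp_force: 0.0
clock: 40.12
eef_pos: [0.6187, 0.1439, 0.0562]
tcp_rot: [0.002, 0.151, 0.988, 0.001]
ft_force: [1.2, 0.4, 7.8]
finger_gap: -0.0005
grasp_force: 3.9
clock: 40.45
eef_pos: [0.6191, 0.144, 0.0546]
tcp_rot: [0.002, 0.151, 0.988, 0.001]
ft_force: [-16.5, -3.8, 39.9]
finger_gap: 0.0002
grasp_force: 19.5
```

```bash

python3 nudge.py '0 0 -0.01 0 0;0 0 -0.03 0 0;0 0 -0.07 0 0;0 0 -0.11 0 0;0 0 -0.15 0 0' 
python3 nudge.py '0 -0.02 -0.04 0 0;0 -0.05 -0.06 0 0;0 -0.09 -0.06 0 0;0 -0.1 -0.06 0 0;0 -0.1 -0.06 0 0' >/dev/null
python3 nudge.py '0 0 0 0 0;0 0 0 0 0;0 0 0 0 0'
python3 meas.py w17 .044 .0535 .05; python3 - <<'E'
from an import *
p,d,i=load('w17'); P=cloud(d,i); z=P[...,2]; q=P[(z>.063)&(z<.0708)]; c=[.5866,.0446]; q=q[np.linalg.norm(q[:,:2]-c,axis=1)<.06]; w=q[:,:2]-c
r=np.linalg.norm(w,axis=1); g=w[r>.026].mean(0); print('nose',np.degrees(np.arctan2(g[1],g[0])),'rim z',np.median(q[(r>.015)&(r<.02),2]))
p,d,i=cap('side'); save('s2.png',p[150:450,150:550])
E
```

```text
clock: 40.87
eef_pos: [0.6161, 0.1436, 0.1995]
tcp_rot: [-0.001, 0.151, 0.988, -0.0]
ft_force: [0.0, -1.3, 0.5]
finger_gap: -0.0001
grasp_force: 0.0
clock: 41.53
eef_pos: [0.5867, 0.0493, 0.2575]
tcp_rot: [-0.001, 0.151, 0.989, 0.0]
ft_force: [0.4, 0.4, 0.0]
finger_gap: 0.0001
grasp_force: 0.0
[0.5867 0.0493 0.2575]
[594.  58.] 1404 centre [0.5164 0.3532] D 0.0908 res 0.0089 z 0.0492
[308. 202.] 248 centre [0.5872 0.0448] D 0.0449 res 0.0014 z 0.0478
[414. 218.] 799 centre [0.6179 0.1435] D 0.0308 res 0.0003 z 0.05
nose -16.049617780045043 rim z 0.0700565233126175
```

View pics/s2.png

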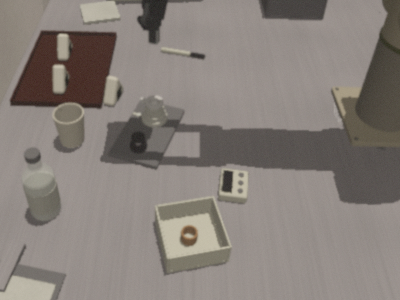

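The side crop shows the core in the bin at (190,235), the loaded tower at (152,110) and the plunger up at (139,140). The pen and the timer are where they were. The collar rim is at 70.1 mm, so the stack is home. Handing in.

```bash
python3 -c "
from station import arm, optics
print(arm.sign_off())"
```

```text
the job is handed in; nothing more can be done
None
```

I handed the job in at about 42 s on the robot clock; the sign-off returned no verdict. By my last measurements, the core is in the bin, all four rolls are home (largest lowest), the collar is flat with its nose within 2° of the mark, and the plunger was pushed until it bottomed (about 40 N at the wrist) and is back up.

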